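# Let the nutrient trolley down the gravity rack

## Task

Push the red release bar over so that the little trolley with the nutrient jar rolls down the rack. Meet it on its way with the fingers in front of its orange sprung bumper and run along with it, so that it is neither knocked nor squeezed; brake it gently to a standstill with its middle over the green strip and keep it there for 3 seconds so that the label can be read. Then ease it slowly down until it rests against the black end stop and let go, with the release bar left over and everything else on the bench left alone.

Things in the scene. Friction and masses are not known exactly. Their poses are not given: they have to be found in the camera images.
- rack: Gravity rack fixed to the bench: white sloping deck 600 mm long between aluminium side rails. Origin on the bench. y points uphill along the rack (level), x across, z up. Deck surface at z = 0.085 + 0.043*y m for y -0.25 to +0.35. Between the rails x runs from -61 to +61 mm; rails stand 35 mm above the deck. An orange gate pin at y = +165 mm holds the trolley. Place and yaw vary.
- trolley: Grey trolley on four 52 mm wheels with an amber jar (green cap, top 99 mm above the deck). Origin on the deck under its middle; y uphill, z up. Chassis 120 mm long, 30 mm high. Starts at rack y = +228 mm. About 0.65 kg (0.5 to 0.8). Let go it gains about 0.37 m/s2 less 1.2 per s times its speed. Robot forces over 12 N on it are a squeeze; below rack y = -100 mm it must stay under 0.12 m/s.
- bumper_face (a point): Middle of the downhill face of the trolley's orange bumper plate, 100 mm downhill of the trolley's origin and 50 mm above the deck when not pressed. The plate is 100 mm wide and spans 22 to 78 mm above the deck.
- bumper (a joint): How far the sprung bumper is pressed in towards the trolley, 0 to 0.028 m: spring 80 N/m, damper 2 N s/m. Holding the trolley still on the slope presses it in about 3 mm; more than 12 mm counts as a knock.
- strip_mid (a point): Middle of the green strip across the deck, on the deck surface at y = -60 mm in the rack's frame. The strip is 60 mm wide along the rack: the trolley's origin should stand within 30 mm of its middle. A free trolley gets here about 1.7 s after release at about 0.27 m/s.
- release (a joint): Release lever, a hinge about the rack's x axis, 0 to 1.0 rad: 0 leans away from the rack (gate up), 1.0 leans towards the rack (gate down, trolley free). It stays where it is left; turning it takes about 2 N at the bar. The gate pin sinks with it; the trolley is freed at about 0.6 rad and should then roll its first 120 mm untouched.
- release_bar (a point): Middle of the red cross bar on the release lever, 88 mm long across the rack, 18 mm thick. It swings on an 85 mm arc about a pivot at y = -360, z = 65 mm in the rack frame (on a block 60 mm tall): from y = -401, z = 140 mm at joint 0, over the top at z = 150 mm, to y = -319, z = 140 mm at joint 1.0. Push it uphill (rack +y).
- stop_foot (a point): Foot of the black end stop's uphill face on the deck surface, at y = -200 mm in the rack's frame. The stop is 12 mm thick and 18 mm high; the trolley resting against it has its origin at y = -140 mm and its bumper reaches over the stop to y = -240 mm.
- spare_a: White standing bottle with green cap, 70 mm diameter, 150 mm tall, a bystander. Origin under its centre.
- spare_b: A second such bottle, a bystander.
- seed_dome: Clear plastic cup, 70 mm diameter, 80 mm tall, a bystander.
- timer_plug: White plug-in timer, 55 mm cube, a bystander.

How it is judged:
On the way, in this order (a step that is already met when the one before it is completed fails the run):
1. the release bar is pushed over (value of joint release above 0.85 rad), for 0.1 s.
2. the trolley rolls free of the gate, untouched (y of trolley in the frame of rack below 0.13 m and linear speed of trolley above 0.08 m/s and contact force between each of the arm, the fingers and trolley below 0.05 N), for 0.1 s.
3. the trolley stands still over the green strip, held by the fingers (y of trolley in the frame of rack between -0.09 and -0.03 m and linear speed of trolley below 0.04 m/s), for 2.8 s.
4. the trolley stands against the end stop (y of trolley in the frame of rack below -0.13 m and linear speed of trolley below 0.03 m/s), for 0.2 s.
At the end, for the whole second after the job is handed in: The trolley stands at rest (under 0.02 m/s) on its wheels against the end stop, its origin 130 to 150 mm downhill of the rack's origin; the release lever is still over (above 0.85 rad) (y of trolley in the frame of rack between -0.15 and -0.13 m and linear speed of trolley below 0.02 m/s and value of joint release above 0.85 rad and angle between trolley's own z axis and vertical below 0.12 rad and z of trolley in the frame of stop_foot below 0.015 m); the robot touches nothing.
It fails at once if the trolley is knocked: its sprung bumper is pressed in more than 12 mm (value of joint bumper above 0.012 m).
It fails at once if the trolley is squeezed or shoved by the robot (more than 12 N) (contact force between any of the fingers, the arm and trolley above 12 N).
It fails at once if the trolley runs at the end stop faster than 0.12 m/s (y of trolley in the frame of rack below -0.1 m and linear speed of trolley above 0.12 m/s).
It fails at once if the trolley tips or leaves the rack (angle between trolley's own z axis and vertical above 0.25 rad or z of trolley in the frame of rack above 0.12 m or z of trolley in the frame of rack below 0.065 m).
It fails at once if a bystander is disturbed (distance of any of spare_a, spare_b, seed_dome, timer_plug from where it was at the start of the episode above 0.03 m).
It also fails if it takes over 38 s, if anything falls off the work surface, if the arm or the gripper's body presses on something with over 40 N, if the wrist force passes 120 N, or if a joint passes its speed limit or range.

## Robot

A 6-joint arm with a two-finger parallel gripper is mounted at the origin on the work surface. World frame = base frame: x ahead of the robot, y to its left, z up, the work surface at z = 0. Lengths are in m, angles in rad, forces in N, time in s.
With the tool pointing down it reaches from about 0.4 to 0.825 m from the base axis. Payload 7 kg.
Tool frame: the origin (TCP) lies on the centre line of the jaws, within the pads' length; the fingertips stand 22 mm ahead of it and the grasp point (between the pads) lies 3 mm ahead of it; z points along the fingers, y is the line along which they close (so a half turn about z gives the same grasp; the last joint's range is limited). The gripper opens to 88 mm and grips with 3 to 60 N. Pads are 19 mm wide; open, the fingers measure 130 mm over their backs; the gripper's body (78 mm by 193 mm) begins 47 mm behind the grasp point.
Start: joints at [1.423, 0.359, 0.012, 0, -1.224, -0.288], TCP at [0.285, 0.612, 0.249] pointing down, gripper open.
Joint ranges: [-3.07, 3.07], [-1.43, 2.12], [-1.02, 1.25], [-3.03, 1.67], [-3.05, -0], [-3.03, 3.03]. Speed limits (rad/s): [2.39, 2.39, 3.01, 3.14, 3.14, 3.14].

## Interface

Orientations are given as [roll, pitch, yaw] about the fixed x, y, z axes, in that order (R = Rz(yaw) Ry(pitch) Rx(roll)).
In Python, from station import arm gives the robot as it stands.
- The arm moves only by the tool arm_command, never from a script. Its argument "series" is one flat list of numbers, 7 for each row, row after row: the turn, a rotation vector about the tool's x, y, z each as a share of 90 degrees, from -1 to 1, then the shift along the tool's x, y, z each as a share of 0.1 m, from -1 to 1, then the opening, from 0 (shut) to 1 (fully open). A call has 1 to 8 rows; each row is the pose to reach, as a shift and turn from the pose commanded when the call began, along the tool's axes at that moment; what a row does not reach only later rows make up. A row lasts 1/8 s, in which the tool goes at most 62.5 mm and 10.7 degrees, less where a joint would pass 70% of its speed; a pose out of reach is approached as far as the arm can. A call with a number of a shift or a turn outside -1 to 1 is refused whole. A call with a gripper value outside its range is refused whole. The fingers move at their own pace and stop on an object; "force" is the grip in N (left out, the last holds). Time passes only in rows, so rows that repeat a pose let the fingers close. It gives the time, the measured TCP pose, the force, the opening and the grip force at its end, in the units of the state.
- arm.get_state(): the state, without advancing time (a new reading comes with each control period).
- arm.grab_frame(name): name is "side" or "top"; returns the picture (384x512x3 uint8, blue, green, red); there is no depth.
- arm.camera_model(name): a dict with "fovy" (degrees; the focal length in pixels is half the picture's height over the tangent of half this angle, whatever the lens; pixels are square), "cx", "cy" (the principal point, pixels), "pose" (4x4, takes a point from camera to world coordinates). Camera axes: x right, y down, z forward; pixel columns grow to the right and rows downward; lengths in m; the calibration is good to about 2 mm. A picture is of the moment at which its call begins. camera_model takes no time and is no camera call.
- arm.job_done(): hands the job in; it is judged then, once.
The state is a dict: "t": time; "q": joint angles; "qd": joint speeds; "joint_efforts": joint torques, N m; "eef_pos": TCP position; "ee_rot": TCP orientation; "force": force on the tool from outside, world axes, zero at the start; "moment": the same for the moment, N m; "width": finger opening in m; "gripper_force": force on a finger pad.
Only numpy, scipy, OpenCV 4.12 (cv2) and the standard library are available. Lean on these libraries where they do the work, as an engineer would, in place of code of your own. Each camera call takes 0.05 s, during which the arm holds its last target. There are 200 camera calls.

## Working session

There is one attempt and no reset: what is moved stays moved. The work goes in short steps, Python scripts to look and compute and a tool call to move; the robot and the scene stay as the last step left them, time stands still between calls to the robot, and variables do not carry over. Pictures are saved under pics/ and viewed, at most 10 in all, crops included, and the job is handed in when it is done.

Besides the shell and the picture viewer there is one more tool, called after "Call:" by a JSON object that holds its "api" and its "payload". arm_command: Moves the arm, as the interface text tells. Its arguments: {"type":"object","properties":{"series":{"type":"array"},"force":{"type":"number"}},"required":["series"]}

```bash
ls; mkdir -p pics; python3 - <<'E'
from station import arm
import cv2,numpy as np
for n in("side","top"):
    cv2.imwrite(f"pics/{n}0.png",arm.grab_frame(n)); m=arm.camera_model(n); print(m)
print(arm.get_state())
E
```

```text
pics
{'fovy': 44.828398472409845, 'cx': 250.56321717578533, 'cy': 189.4163489268891, 'pose': array([[ 0.94639302, -0.16145179,  0.27977413,  0.2180834 ],
       [-0.32301199, -0.46800939,  0.82257551, -1.13354462],
       [-0.00186937, -0.86885012, -0.49507169,  0.77769172],
       [ 0.        ,  0.        ,  0.        ,  1.        ]])}
{'fovy': 51.85458400824406, 'cx': 256.0693485058473, 'cy': 193.44622744481282, 'pose': array([[-2.27327631e-02, -9.88627262e-01,  1.48658528e-01,
         4.35878476e-01],
       [-9.99741501e-01,  2.25381260e-02, -2.99398128e-03,
        -4.89693375e-02],
       [-3.90553106e-04, -1.48688161e-01, -9.88884057e-01,
         1.15826323e+00],
       [ 0.00000000e+00,  0.00000000e+00,  0.00000000e+00,
         1.00000000e+00]])}
{'t': 0.1, 'q': array([ 1.42312637e+00,  3.59319718e-01,  1.11723261e-02, -3.22353194e-04,
       -1.22407671e+00, -2.88075436e-01]), 'qd': array([ 0.00052737, -0.0021519 ,  0.00114906,  0.00152483,  0.00382112,
        0.00039525]), 'joint_efforts': array([ 4.25221219e-05, -5.84164417e+01,  2.93752116e+01,  7.01537937e+00,
        1.01960273e-02, -5.06822948e-05]), 'eef_pos': array([0.28477235, 0.61155881, 0.24772048]), 'ee_rot': array([ 3.14013761e+00, -1.15118637e-04, -4.35855067e-01]), 'force': array([-0.2223989 , -0.61586079, -0.55543449]), 'moment': array([ 0.00261187, -0.01898653, -0.01348348]), 'gripper_force': 0.0, 'width': 0.08781746681447065}
```

View pics/side0.png

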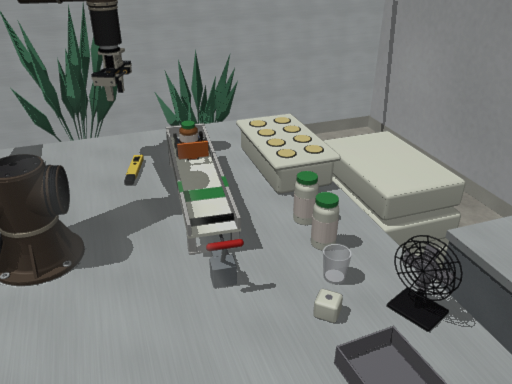

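View pics/top0.png

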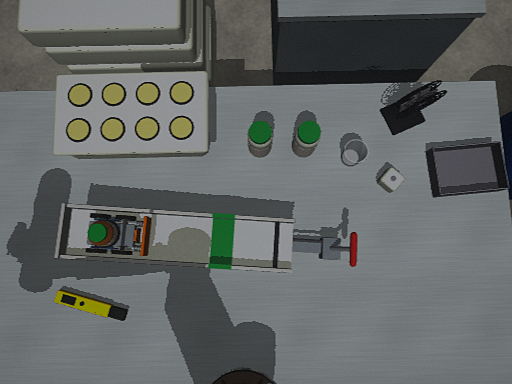

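The pictures show the rack running along world y: downhill is to the right in the top view. The red bar is at (353,249), the strip at (222,240) and the orange bumper at (147,237). Bystanders sit on the far side.

```bash
cat > h.py <<'E'
import cv2,numpy as np
from station import arm
def ray(n,uv,z):
    m=arm.camera_model(n);f=192/np.tan(np.radians(m["fovy"]/2));P=m["pose"]
    d=P[:3,:3]@np.array([(uv[0]-m["cx"])/f,(uv[1]-m["cy"])/f,1]);o=P[:3,3]
    return o+d*(z-o[2])/d[2]
def blob(img,lo,hi,roi=None):
    h=cv2.cvtColor(img,cv2.COLOR_BGR2HSV);k=cv2.inRange(h,lo,hi)
    if roi is not None:
        z=np.zeros_like(k);x0,y0,x1,y1=roi;z[y0:y1,x0:x1]=1;k*=z
    c=max(cv2.findContours(k,0,2)[0],key=cv2.contourArea)
    M=cv2.moments(c);return np.array([M["m10"],M["m01"]])/M["m00"],cv2.minAreaRect(c),cv2.boundingRect(c)
RED=((0,150,70),(6,255,255)),((172,150,70),(180,255,255))
GRN=((50,120,50),(85,255,255));ORG=((5,150,80),(18,255,255))
E
python3 - <<'E'
from h import *
t=cv2.imread("pics/top0.png");s=cv2.imread("pics/side0.png")
for n,i,r,g,o in(("top",t,(320,220,380,280),(200,200,245,280),(130,205,160,265)),("side",s,(195,230,250,260),(170,180,235,207),(170,135,215,165))):
    b=blob(i,(0,150,60),(8,255,255),r);print(n,"red",b,ray(n,b[0],.143).round(4))
    b=blob(i,*GRN,g);print("grn",b,ray(n,b[0],.0824).round(4))
    b=blob(i,*ORG,o);print("org",b,ray(n,b[0],.172).round(4))
# rail lines in top: edges of strip top/bottom
E
```

```text
top red (array([353.08333333, 248.8125    ]), ((353.0, 249.5), (33.0, 6.0), 90.0), (350, 233, 7, 34)) [ 0.4404 -0.2957  0.143 ]
grn (array([221.63256722, 240.95343248]), ((221.36477661132812, 240.79168701171875), (22.859514236450195, 55.37082290649414), 4.316027641296387), (208, 213, 27, 56)) [0.4698 0.0439 0.0824]
org (array([143.27489177, 235.54112554]), ((143.2744598388672, 235.57261657714844), (3.2669248580932617, 39.29643630981445), 5.355824947357178), (140, 216, 7, 40)) [0.4847 0.2308 0.172 ]
side red (array([225.85421995, 244.01449275]), ((224.69998168945312, 244.39999389648438), (7.212490081787109, 35.49676513671875), 81.8698959350586), (207, 239, 36, 10)) [ 0.442 -0.299  0.143]
grn (array([208.14158076, 192.89828179]), ((207.9972686767578, 192.97396850585938), (9.578658103942871, 31.40543556213379), 83.9909896850586), (192, 187, 33, 12)) [0.4848 0.0431 0.0824]
org (array([193.19334975, 149.20279146]), ((192.91542053222656, 149.82308959960938), (16.744688034057617, 30.140439987182617), 82.87498474121094), (177, 141, 31, 18)) [0.4736 0.1691 0.172 ]
```

```bash
python3 - <<'E'
import cv2
a=cv2.imread("pics/top0.png")[190:285,40:370];cv2.imwrite("pics/c1.png",cv2.resize(a,None,fx=2.4,fy=2.4,interpolation=2))
E
```

```text
(no output)
```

View pics/c1.png

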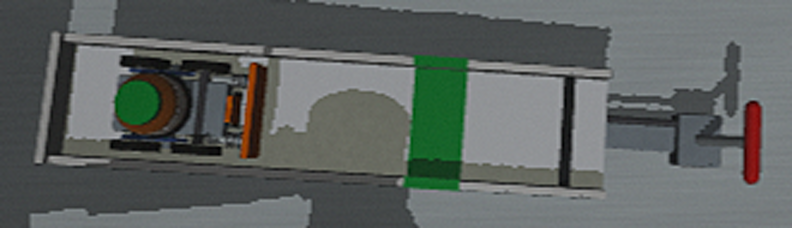

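Call:
{"api": "arm_command", "payload": {"series": [0,0,0,0.9,1,0,0,0,0,0,0.9,1,0,0,0,0,0,0.9,1,0,0]}}

```text
t: 0.48
eef_pos: [0.3249, 0.4799, 0.2488]
ee_rot: [3.141, 0.0, -0.438]
force: [0.6, 1.3, 0.1]
width: 0.063
gripper_force: 0.0
```

Call:
{"api": "arm_command", "payload": {"series": [0,0,0,0.9,1,0,0,0,0,0,0.9,1,0,0,0,0,0,0.9,1,0,0]}}

```text
t: 0.85
eef_pos: [0.364, 0.3519, 0.2488]
ee_rot: [3.142, 0.0, -0.438]
force: [-0.1, 0.5, -0.5]
width: 0.0332
gripper_force: 0.0
```

Call:
{"api": "arm_command", "payload": {"series": [0,0,0,0.9,1,0,0,0,0,0,0.9,1,0,0,0,0,0,0.9,1,0,0]}}

```text
t: 1.23
eef_pos: [0.4035, 0.2239, 0.2487]
ee_rot: [-3.142, 0.0, -0.438]
force: [-0.1, 0.6, 0.5]
width: 0.0039
gripper_force: 0.0
```

Call:
{"api": "arm_command", "payload": {"series": [0,0,0,0.9,1,0,0,0,0,0,0.9,1,0,0,0,0,0,0.9,1,0,0]}}

```text
t: 1.6
eef_pos: [0.4432, 0.0956, 0.2485]
ee_rot: [3.141, 0.0, -0.439]
force: [-0.2, 1.0, 0.4]
width: 0.0005
gripper_force: 0.0
```

Call:
{"api": "arm_command", "payload": {"series": [0,0,0,0.45,1,0,0,0,0,0,0.45,1,0,0,0,0,0,0.45,1,0,0]}}

```text
t: 1.98
eef_pos: [0.4413, -0.0134, 0.2485]
ee_rot: [3.141, 0.0, -0.438]
force: [0.1, -0.2, -1.3]
width: 0.0004
gripper_force: 0.0
```

Call:
{"api": "arm_command", "payload": {"series": [0,0,0,0.45,1,0,0,0,0,0,0.45,1,0,0,0,0,0,0.45,1,0,0]}}

```text
t: 2.35
eef_pos: [0.4403, -0.1228, 0.2483]
ee_rot: [3.141, 0.0, -0.438]
force: [-0.2, 0.2, 0.5]
width: 0.0004
gripper_force: 0.0
```

Call:
{"api": "arm_command", "payload": {"series": [0,0,0,0.45,1,0,0,0,0,0,0.45,1,0,0,0,0,0,0.45,1,0,0]}}

```text
t: 2.72
eef_pos: [0.4392, -0.2323, 0.248]
ee_rot: [3.141, 0.001, -0.438]
force: [-0.7, 0.9, -0.0]
width: 0.0004
gripper_force: 0.0
```

Call:
{"api": "arm_command", "payload": {"series": [0,0,0,0.45,1,0,0,0,0,0,0.45,1,0,0,0,0,0,0.45,1,0,0]}}

```text
t: 3.1
eef_pos: [0.438, -0.3418, 0.2477]
ee_rot: [3.141, 0.001, -0.437]
force: [0.1, 0.2, 0.1]
width: 0.0005
gripper_force: 0.0
```

```bash
cat >> h.py <<'E'
from scipy.spatial.transform import Rotation as Ro
O=np.array([.4745,.103,0]);a=.0855
U=np.array([np.sin(a),np.cos(a),0]);E=np.array([np.cos(a),-np.sin(a),0])
th=np.arctan(.043);X=-U*np.cos(th)+np.array([0,0,-np.sin(th)]);Y=-E;R=np.c_[X,Y,np.cross(X,Y)]
def W(x,y,z): return O+E*x+U*y+[0,0,z]
def rack(p): d=np.asarray(p)-O; return np.array([d@E,d@U,d[2]])
E
python3 - <<'E'
from h import *
s=arm.get_state();C=Ro.from_euler('xyz',s["ee_rot"])
print(rack(s["eef_pos"]),(C.inv()*Ro.from_matrix(R)).as_rotvec()/(np.pi/2))
print(C.inv().apply(W(0,-.45,.19)-s["eef_pos"])/.1)
E
```

```text
[ 0.00159011 -0.44627343  0.24772487] [ 0.01720085 -0.02336655  0.77598803]
[-0.00147584  0.04034738  0.57725861]
```

Call:
{"api": "arm_command", "payload": {"series": [0.017,-0.023,0.776,0,0.04,0.58,0,0.017,-0.023,0.776,0,0.04,0.58,0,0.017,-0.023,0.776,0,0.04,0.58,0,0.017,-0.023,0.776,0,0.04,0.58,0,0.017,-0.023,0.776,0,0.04,0.58,0,0.017,-0.023,0.776,0,0.04,0.58,0,0.017,-0.023,0.776,0,0.04,0.58,0,0.017,-0.023,0.776,0,0.04,0.58,0]}}

```text
t: 4.1
eef_pos: [0.4363, -0.343, 0.1906]
ee_rot: [-3.14, 0.042, -1.652]
force: [0.3, 0.7, 0.4]
width: 0.0002
gripper_force: 0.0
```

```bash
python3 - <<'E'
from h import *
s=arm.get_state();C=Ro.from_euler('xyz',s["ee_rot"])
print(s["t"],rack(s["eef_pos"]),(C.inv()*Ro.from_matrix(R)).as_rotvec()/(np.pi/2))
print(R.T@(W(0,-.45,.152)-s["eef_pos"])/.1)
cv2.imwrite("pics/side1.png",arm.grab_frame("side"))
E
```

```text
4.1 [-1.67054873e-05 -4.47668533e-01  1.90642006e-01] [-0.00077332 -0.00038432  0.0025938 ]
[ 3.98938726e-02 -1.67054873e-04  3.85061701e-01]
```

View pics/side1.png

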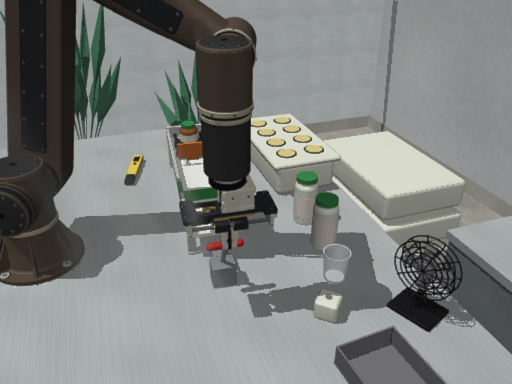

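The side view shows the shut fingers behind the red bar, near (230,240), with the bar at (225,244) and the bystanders well clear. Next I lower the fingers and push to about half stroke, short of release.

Call:
{"api": "arm_command", "payload": {"series": [0,0,0,0,0,0.38,0,0,0,0,0,0,0.38,0,0,0,0,-0.2,0,0.38,0,0,0,0,-0.3,0,0.38,0,0,0,0,-0.4,0,0.38,0,0,0,0,-0.5,0,0.38,0,0,0,0,-0.57,0,0.38,0,0,0,0,-0.57,0,0.38,0]}}

```text
t: 5.15
eef_pos: [0.4398, -0.2858, 0.1548]
ee_rot: [-3.141, 0.043, -1.654]
force: [-0.0, 1.1, 0.4]
width: 0.0001
gripper_force: 0.0
```

```bash
python3 - <<'E'
from h import *
s=arm.get_state();print(s["t"],rack(s["eef_pos"]),s["force"])
t=arm.grab_frame("top");cv2.imwrite("pics/top2.png",cv2.resize(t[190:285,40:370],None,fx=2.4,fy=2.4,interpolation=2))
E
```

```text
5.15 [-0.0013337  -0.39033376  0.15482654] [-0.00137866  1.07906117  0.38738024]
```

View pics/top2.png

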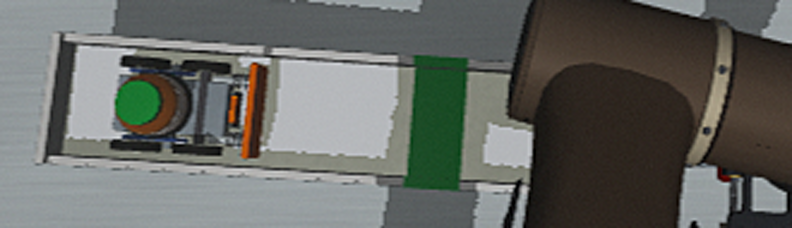

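The trolley is still at the gate, with its cap at crop (138,102). The arm hides the bar from above, so I measure it in the side view.

```bash
python3 - <<'E'
from h import *
i=arm.grab_frame("side")
h=cv2.cvtColor(i,cv2.COLOR_BGR2HSV);k=cv2.inRange(h,(0,150,60),(8,255,255));k[:205]=0;k[265:]=0;k[:,:180]=0;k[:,265:]=0
ys,xs=np.nonzero(k);
for lo,hi in((0,222),(222,400)):
    m=(xs>=lo)&(xs<hi);print(xs[m].min(),xs[m].max(),ys[m].min(),ys[m].max(),xs[m].mean(),ys[m].mean())
m=arm.camera_model("side");f=192/np.tan(np.radians(m["fovy"]/2));P=np.linalg.inv(m["pose"])
for j in(0,.2,.3,.4,.5,.6,1.0):
    o=[]
    for x in(-.042,0,.042):
        q=P@np.r_[W(x,-.36+.085*np.sin(j-.5),.065+.085*np.cos(j-.5)),1];o+=[m["cx"]+f*q[0]/q[2],m["cy"]+f*q[1]/q[2]]
    print(j,np.round(o,1))
print(arm.get_state()["t"])
E
```

```text
206 214 232 238 210.66666666666666 235.33333333333334
233 240 229 235 236.11627906976744 231.93023255813952
0 [206.7 247.4 224.8 244.7 242.7 242.1]
0.2 [205.4 241.1 223.4 238.5 241.1 235.9]
0.3 [204.8 238.3 222.7 235.7 240.3 233.2]
0.4 [204.2 235.8 222.  233.2 239.5 230.7]
0.5 [203.7 233.6 221.3 231.1 238.7 228.6]
0.6 [203.1 231.7 220.7 229.2 238.  226.8]
1.0 [201.2 227.7 218.3 225.3 235.2 223. ]
5.25
```

The bar sits at about 0.38 rad, matching contact geometry. A short tracking-lag test, backing off from the bar:

Call:
{"api": "arm_command", "payload": {"series": [0,0,0,0.25,0,0,0]}}

```text
t: 5.38
eef_pos: [0.438, -0.3109, 0.1539]
ee_rot: [-3.141, 0.043, -1.653]
force: [0.4, -0.4, 1.1]
width: 0.0004
gripper_force: 0.0
```

Call:
{"api": "arm_command", "payload": {"series": [0,0,0,0.25,0,0,0]}}

```text
t: 5.5
eef_pos: [0.4357, -0.3368, 0.1526]
ee_rot: [-3.141, 0.043, -1.654]
force: [0.0, 0.3, -0.1]
width: 0.0007
gripper_force: 0.0
```

Call:
{"api": "arm_command", "payload": {"series": [0,0,0,0,0,0,0]}}

```text
t: 5.62
eef_pos: [0.4353, -0.3375, 0.1521]
ee_rot: [3.141, 0.043, -1.657]
force: [0.1, -0.5, -0.4]
width: 0.0005
gripper_force: 0.0
```

Call:
{"api": "arm_command", "payload": {"series": [0,0,0,-0.5,0,0,0]}}

```text
t: 5.75
eef_pos: [0.4396, -0.2878, 0.154]
ee_rot: [3.141, 0.042, -1.66]
force: [0.7, 0.5, 1.3]
width: 0.0005
gripper_force: 0.0
```

Call:
{"api": "arm_command", "payload": {"series": [0,0,0,0,0,0,0,0,0,0,0,0,0,0]}}

```text
t: 6.0
eef_pos: [0.4402, -0.2863, 0.1551]
ee_rot: [-3.14, 0.042, -1.654]
force: [-0.3, 0.1, -0.4]
width: 0.0006
gripper_force: 0.0
```

Call:
{"api": "arm_command", "payload": {"series": [0,0,0,0.12,0,0,0,0,0,0,0.24,0,0,0]}}

```text
t: 6.25
eef_pos: [0.4379, -0.3117, 0.1538]
ee_rot: [-3.141, 0.042, -1.655]
force: [0.1, -0.3, -0.4]
width: 0.0006
gripper_force: 0.0
```

```bash
python3 - <<'E'
from h import *
s=arm.get_state();print(s["t"],rack(s["eef_pos"]),s["qd"].round(3))
arm.grab_frame("side");s=arm.get_state();print(s["t"],rack(s["eef_pos"]),s["qd"].round(3))
E
```

```text
6.25 [-0.00105315 -0.41635448  0.15384013] [-0.194  0.087  0.102  0.    -0.024  0.181]
6.3 [-0.00104051 -0.41740925  0.1536874 ] [ 0.017 -0.006 -0.015 -0.006  0.004 -0.039]
```

```bash
cat > plan.py <<'E'
import numpy as np
from scipy.optimize import differential_evolution
# scenarios: mass, pos offset, speed factor, accel
S=np.array([(m,dp,fv,g) for m in(.5,.8) for dp in(-.006,.006) for fv,g in((.92,.34),(1.07,.40))]+[(.65,0,1,.37)])
m,dp,fv,g=S.T
def sim(rows,f0,p0,v0,full=False):
    """rows: downhill finger speeds; f0 finger face, p0 trolley y, v0 its downhill speed"""
    p=p0+dp;v=-v0*fv;f=f0;c=np.zeros(len(S));mx=c.copy();tr=[]
    fs=np.r_[np.repeat(rows,50),np.zeros(300)];dt=.0025;vf=0
    for s in fs:
        vf+=(-s-vf)*dt/.01; f+=vf*dt
        gap=(p-.1)-f; n=np.maximum(-gap,0)
        F=np.where(n>0,np.maximum(80*n+2*(vf-v)*(n>0),0),0)
        v=v+dt*(-g-1.2*v+F/m); v=np.where((v>0)&(n<=0),0,v); p=p+v*dt; mx=np.maximum(mx,n); tr.append((f,p[-1],v[-1],n[-1]))
    return (mx,p,v,np.array(tr))
def plan(f0,p0,v0,N=9,end=-.158):
    def cost(r):
        mx,p,v,_=sim(r[:N],f0,p0,v0)
        return mx.max()*1e3+.3*mx[-1]*1e3+2*abs(f0-sum(r)*.125-end)*1e3+20*np.maximum(np.abs(np.diff(r))-.1,0).sum()
    r=differential_evolution(cost,[(0,.26)]*(N-1)+[(0,.03)],maxiter=40,popsize=6,seed=1,tol=1e-6,polish=False)
    x=r.x;mx,p,v,tr=sim(x,f0,p0,v0)
    print("cost",r.fun,"speeds",x.round(3),"\ncum share",(np.cumsum(x)*1.25).round(3),"\nmaxpress mm",(mx*1e3).round(1),"end",p.round(3));return x
E
cat > look.py <<'E'
from h import *
def cap(i):
    b=blob(i,*GRN,(60,200,203,265));p=b[0];y=.2
    for _ in range(4): r=rack(ray("top",p,.085+.043*y+.099)); y=r[1]
    return r,b[2]
E
python3 - <<'E'
from look import *; import time
print(cap(cv2.imread("pics/top0.png")))
from plan import plan; t=time.time(); plan(-.0625,.106,.21); print(time.time()-t)
E
```

```text
(array([-0.00050334,  0.23626856,  0.19415956]), (88, 223, 19, 19))
cost 14.46556519857734 speeds [0.089 0.007 0.064 0.201 0.135 0.127 0.102 0.026 0.012] 
cum share [0.111 0.12  0.199 0.451 0.62  0.779 0.906 0.938 0.953] 
maxpress mm [ 6.4  8.9  7.5  7.3  9.  10.5 10.8 10.8  8.3] end [-0.06  -0.06  -0.06  -0.06  -0.062 -0.062 -0.061 -0.062 -0.06 ]
89.58031392097473
```

```bash
python3 - <<'E'
s=open("plan.py").read()
i=s.index("def sim");open("plan.py","w").write(s[:i].replace("for dp in(-.006,.006) for fv,g in((.92,.34),(1.07,.40))","for dp in(-.005,.005) for fv,g in((.95,.34),(1.05,.40))").replace("m,dp,fv,g=S.T","m,dp,fv,g=S.T[:,:,None]")+'''
def sim(rows,f0,p0,v0):
    """rows (N,pop): downhill finger speeds; f0 finger face, p0 trolley y, v0 its downhill speed"""
    k=rows.shape[1];p=p0+dp+np.zeros((1,k));v=-v0*fv+np.zeros((1,k));f=np.full(k,f0);vf=np.zeros(k);mx=np.zeros_like(p)
    dt=.003125
    for s in np.r_[np.repeat(rows,40,0),np.zeros((160,k))]:
        vf=vf+(-s-vf)*dt/.01; f=f+vf*dt
        n=np.maximum(f-p+.1,0);F=np.where(n>0,np.maximum(80*n+2*(vf-v),0),0)
        v=v+dt*(-g-1.2*v+F/m);p=p+v*dt;mx=np.maximum(mx,n)
    return mx,p
def plan(f0,p0,v0,N=10,end=-.165):
    def cost(r):
        mx,p=sim(r,f0,p0,v0)
        return mx.max(0)*1e3+.3*mx[-1]*1e3+2*abs(f0-r.sum(0)*.125-end)*1e3+20*np.maximum(np.abs(np.diff(r,axis=0))-.12,0).sum(0)
    g0=np.array([0,.1,.19,.2,.17,.13,.1,.06,.03,.01])[:N];rng=np.random.default_rng(0)
    init=np.clip(g0+rng.normal(0,.03,(80,N)),0,.03+.23*(np.arange(N)<N-1))
    r=differential_evolution(cost,[(0,.26)]*(N-1)+[(0,.03)],init=init,maxiter=250,vectorized=True,updating="deferred",seed=1,tol=1e-6,polish=False)
    x=r.x;mx,p=sim(x[:,None],f0,p0,v0)
    print("cost",r.fun,"speeds",x.round(3),"\\ncum share",(np.cumsum(x)*1.25).round(3),"\\nmaxpress mm",(mx[:,0]*1e3).round(1),"end",p[:,0].round(3));return x
''')
E
time python3 -c "
from plan import plan
plan(-.0405,.106,.21)
plan(-.0405,.098,.215)"
```

```text
cost 8.92902583277748 speeds [0.01  0.076 0.196 0.175 0.16  0.136 0.094 0.085 0.042 0.022] 
cum share [0.013 0.108 0.352 0.571 0.771 0.941 1.058 1.165 1.218 1.245] 
maxpress mm [4.  6.5 5.1 5.2 5.5 7.5 7.5 7.4 4.8] end [-0.067 -0.068 -0.067 -0.068 -0.068 -0.069 -0.068 -0.069 -0.068]
cost 9.05312973357686 speeds [0.015 0.135 0.19  0.173 0.158 0.112 0.096 0.057 0.037 0.023] 
cum share [0.019 0.188 0.425 0.641 0.838 0.979 1.099 1.17  1.216 1.245] 
maxpress mm [3.9 6.4 5.  5.2 5.6 7.5 7.6 7.5 5. ] end [-0.067 -0.068 -0.067 -0.067 -0.068 -0.068 -0.068 -0.069 -0.068]
real	0m24.039s
user	0m23.984s
sys	0m0.386s
```

Call:
{"api": "arm_command", "payload": {"series": [0,0,0,-0.4,0,0,0,0,0,0,-0.78,0,0,0,0,0,0,-0.75,0,-0.4,0]}}

```text
t: 6.68
eef_pos: [0.4423, -0.2368, 0.1951]
ee_rot: [3.137, 0.042, -1.654]
force: [1.5, -0.3, 0.1]
width: 0.0005
gripper_force: 0.0
```

Call:
{"api": "arm_command", "payload": {"series": [0,0,0,-0.6,0,0,0]}}

```text
t: 6.8
eef_pos: [0.4507, -0.1805, 0.2019]
ee_rot: [-3.137, 0.041, -1.661]
force: [0.4, 1.3, -0.7]
width: 0.0001
gripper_force: 0.0
```

Call:
{"api": "arm_command", "payload": {"series": [0,0,0,-0.6,0,0.15,0]}}

```text
t: 6.92
eef_pos: [0.4553, -0.1174, 0.1883]
ee_rot: [-3.137, 0.043, -1.658]
force: [0.8, 0.2, -0.4]
width: 0.0004
gripper_force: 0.0
```

Call:
{"api": "arm_command", "payload": {"series": [0,0,0,-0.57,0,0.24,0]}}

```text
t: 7.05
eef_pos: [0.46, -0.0587, 0.1661]
ee_rot: [-3.138, 0.043, -1.657]
force: [1.7, 0.3, -0.2]
width: 0.0005
gripper_force: 0.0
```

Call:
{"api": "arm_command", "payload": {"series": [0,0,0,-0.57,0,0.24,0]}}

```text
t: 7.18
eef_pos: [0.4645, -0.0008, 0.1438]
ee_rot: [-3.139, 0.043, -1.656]
force: [0.4, 0.1, -0.1]
width: 0.0007
gripper_force: 0.0
```

Call:
{"api": "arm_command", "payload": {"series": [0,0,0,-0.58,0,0.07,0]}}

```text
t: 7.3
eef_pos: [0.4685, 0.057, 0.1382]
ee_rot: [3.141, 0.041, -1.656]
force: [2.1, -0.1, 0.3]
width: 0.0006
gripper_force: 0.0
```

```bash
python3 - <<'E'
from look import *
from plan import plan
o=[]
for k in range(2):
    t=arm.get_state()["t"];i=arm.grab_frame("top");cv2.imwrite(f"pics/r{k}.png",i)
    try:
        r,b=cap(i);o.append((t,r[1]-.0083));print(t,r,b)
    except Exception as e: print(t,e)
s=arm.get_state();R0=rack(s["eef_pos"]);print(s["t"],R0,"tcp above deck",R0[2]-.085-.043*R0[1])
from scipy.optimize import brentq
X=lambda T:.308*(T-(1-np.exp(-1.2*T))/1.2)
rel=[t-brentq(lambda T:X(T)-(.228-y),0,4) for t,y in o];print("release at",rel)
T=s["t"]-np.mean(rel);p=.228-X(T);v=.308*(1-np.exp(-1.2*T));print(T,p,v)
plan(R0[1]+.0095,p,v)
E
```

```text
7.3 [9.41290076e-05 1.56261220e-01 1.90719227e-01] (121, 226, 19, 18)
7.35 [0.0034111  0.15084757 0.19048644] (124, 226, 19, 17)
7.4 [-0.00088322 -0.04346067  0.13898108] tcp above deck 0.055849884202874164
release at [6.542622192646972, 6.563520090278629]
0.8469288585372006 0.1309181567040133 0.19652669416016524
cost 9.836751364982034 speeds [0.047 0.069 0.066 0.181 0.193 0.143 0.156 0.084 0.08  0.029] 
cum share [0.059 0.145 0.228 0.454 0.696 0.874 1.069 1.173 1.274 1.31 ] 
maxpress mm [4.3 6.  6.2 5.2 7.1 8.1 8.  8.1 5.8] end [-0.067 -0.068 -0.068 -0.068 -0.067 -0.069 -0.067 -0.068 -0.068]
```

The cap is seen rolling, with left edge at column 121, then 124. There's time for two more frames to tighten the estimate.

```bash
python3 - <<'E'
from look import *
from plan import plan
from scipy.optimize import brentq,least_squares
o=[(7.3,.14796),(7.35,.14255)]
for k in range(2,4):
    t=arm.get_state()["t"];i=arm.grab_frame("top");cv2.imwrite(f"pics/r{k}.png",i)
    r,b=cap(i);o.append((t,r[1]-.0083));print(t,r,b)
s=arm.get_state();R0=rack(s["eef_pos"]);print(s["t"],R0)
X=lambda T:.308*(T-(1-np.exp(-1.2*T))/1.2)
rel=[t-brentq(lambda T:X(T)-(.228-y),0,4) for t,y in o];print("release at",rel)
T=s["t"]-np.mean(rel[2:]+rel);p=.228-X(T);v=.308*(1-np.exp(-1.2*T));print(T,p,v)
plan(R0[1]+.0095,p,v)
E
```

```text
7.4 [0.00479697 0.14303203 0.19015037] (128, 226, 18, 16)
7.45 [0.00608379 0.13548061 0.18982566] (131, 226, 18, 15)
7.5 [-0.00139698 -0.04662774  0.13916275]
release at [6.542615560422921, 6.56353299853111, 6.572608472874313, 6.584173732770029]
0.9300478382928814 0.11413596034109026 0.20710883344235728
cost 8.777078762973654 speeds [0.006 0.061 0.177 0.183 0.16  0.151 0.104 0.097 0.055 0.028] 
cum share [0.008 0.084 0.305 0.534 0.734 0.923 1.053 1.174 1.243 1.279] 
maxpress mm [4.  5.7 5.2 5.2 5.9 7.3 7.3 7.3 4.9] end [-0.067 -0.068 -0.067 -0.068 -0.068 -0.068 -0.067 -0.069 -0.068]
```

Cap is getting partly hidden by the arm, but its left edge (121, 124, 128, 131) tracks well. The speed is nearer 0.17 m/s, so acceleration is about 0.30. I replan with that spread.

```bash
sed -i 's/((.95,.34),(1.05,.40))/((.95,.28),(1.12,.37))/; s/(.65,0,1,.37)/(.65,0,1,.305)/' plan.py; python3 - <<'E'
from plan import *
plan(-.0372,.1165,.178)
plan(-.0372,.1165,.178,N=9)
E
```

```text
cost 9.783860752080296 speeds [0.014 0.028 0.148 0.165 0.169 0.144 0.144 0.093 0.09  0.028] 
cum share [0.017 0.052 0.236 0.443 0.653 0.834 1.013 1.129 1.242 1.278] 
maxpress mm [4.4 6.  5.  5.1 7.2 7.9 7.7 7.8 6.1] end [-0.067 -0.068 -0.067 -0.068 -0.067 -0.068 -0.067 -0.068 -0.067]
cost 12.886195435637969 speeds [0.033 0.027 0.115 0.218 0.157 0.205 0.088 0.15  0.03 ] 
cum share [0.041 0.075 0.219 0.491 0.687 0.943 1.053 1.241 1.278] 
maxpress mm [ 7.2  8.8  6.2  7.3  9.3 10.1 10.6 10.5  7.7] end [-0.066 -0.069 -0.068 -0.068 -0.066 -0.067 -0.064 -0.067 -0.066]
```

```bash
python3 - <<'E'
from plan import *
for c in ([.01,.06,.23,.44,.65,.83,.98,1.11,1.2,1.25,1.27],[.02,.05,.23,.44,.65,.83,1.0,1.12,1.22,1.26,1.28]):
  for p,v in((.1165,.178),(.112,.19),(.12,.165)):
    mx,q=sim(np.diff(np.r_[0,c])[:,None]*.8,-.0372,p,v);print((mx[:,0]*1e3).round(1),q[-1])
E
```

```text
[3.7 6.4 5.6 4.9 5.8 8.1 7.9 6.8 5. ] [-0.06703372]
[ 3.8  7.9  3.9  6.7  4.8 10.   6.   8.3  4.3] [-0.06677205]
[5.2 4.6 6.6 4.9 7.3 6.4 9.5 7.5 6.7] [-0.06707406]
[3.8 5.9 4.7 4.9 6.  7.7 7.5 7.4 5.4] [-0.06804819]
[4.1 8.  4.  6.4 5.6 9.8 6.2 8.  4.8] [-0.06779438]
[ 4.3  4.5  7.2  4.9  7.   6.9 10.1  7.8  5.9] [-0.06808853]
```

Call:
{"api": "arm_command", "payload": {"series": [0,0,0,0.01,0,0,0,0,0,0,0.06,0,0,0,0,0,0,0.23,0,0,0,0,0,0,0.44,0,0,0,0,0,0,0.65,0,0,0,0,0,0,0.83,0,0,0]}}

```text
t: 8.25
eef_pos: [0.4614, -0.0287, 0.136]
ee_rot: [-3.14, 0.042, -1.656]
force: [0.5, -0.1, 0.3]
width: 0.0002
gripper_force: 0.1
```

Call:
{"api": "arm_command", "payload": {"series": [0,0,0,0.15,0,0,0,0,0,0,0.28,0,0,0,0,0,0,0.37,0,0,0,0,0,0,0.42,0,0,0,0,0,0,0.44,0,0,0,0,0,0,0.44,0,0,0,0,0,0,0.44,0,0,0,0,0,0,0.44,0,0,0]}}

```text
t: 9.25
eef_pos: [0.4583, -0.07, 0.1341]
ee_rot: [-3.14, 0.042, -1.654]
force: [-0.9, 0.7, 0.3]
width: 0.0004
gripper_force: 0.2
```

```bash
python3 - <<'E'
from look import *
s=arm.get_state();print(s["t"],rack(s["eef_pos"]),s["force"])
t=arm.grab_frame("top");d=arm.grab_frame("side")
cv2.imwrite("pics/h.png",np.hstack([cv2.resize(t[180:290,50:380],None,fx=1.2,fy=1.2),]));cv2.imwrite("pics/hs.png",cv2.resize(d[100:280,130:290],None,fx=3,fy=3,interpolation=2))
E
```

```text
9.25 [-0.00132502 -0.17378832  0.13412827] [-0.91102115  0.71784182  0.26985974]
```

View pics/h.png

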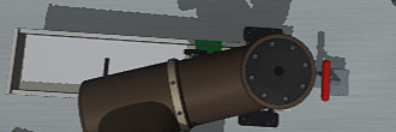

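View pics/hs.png

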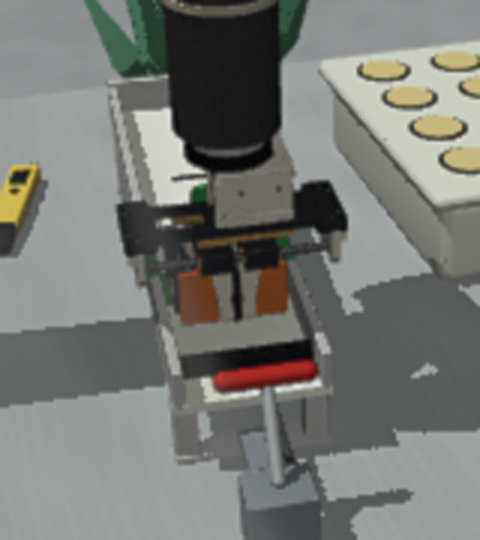

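The picture shows the trolley with its orange plate resting on the fingers, over the strip, and the red bar fully over. Now hold.

Call:
{"api": "arm_command", "payload": {"series": [0,0,0,0,0,0,0,0,0,0,0,0,0,0,0,0,0,0,0,0,0,0,0,0,0,0,0,0,0,0,0,0,0,0,0,0,0,0,0,0,0,0,0,0,0,0,0,0,0,0,0,0,0,0,0,0]}}

```text
t: 10.35
eef_pos: [0.4583, -0.0703, 0.1341]
ee_rot: [-3.14, 0.042, -1.655]
force: [-0.6, 0.2, 0.5]
width: 0.0004
gripper_force: 0.2
```

Call:
{"api": "arm_command", "payload": {"series": [0,0,0,0,0,0,0,0,0,0,0,0,0,0,0,0,0,0,0,0,0,0,0,0,0,0,0,0,0,0,0,0,0,0,0,0,0,0,0,0,0,0,0,0,0,0,0,0,0,0,0,0,0,0,0,0]}}

```text
t: 11.35
eef_pos: [0.4583, -0.0703, 0.1341]
ee_rot: [-3.14, 0.042, -1.655]
force: [0.5, -1.4, -0.1]
width: 0.0001
gripper_force: 0.2
```

Call:
{"api": "arm_command", "payload": {"series": [0,0,0,0,0,0,0,0,0,0,0,0,0,0,0,0,0,0,0,0,0,0,0,0,0,0,0,0,0,0,0,0,0,0,0,0,0,0,0,0,0,0,0,0,0,0,0,0,0,0,0,0,0,0,0,0]}}

```text
t: 12.35
eef_pos: [0.4583, -0.0703, 0.1341]
ee_rot: [-3.14, 0.042, -1.655]
force: [-0.0, -0.7, -0.7]
width: 0.0005
gripper_force: 0.2
```

Call:
{"api": "arm_command", "payload": {"series": [0,0,0,0,0,0,0,0,0,0,0,0,0,0,0,0,0,0,0,0,0,0,0,0,0,0,0,0,0,0,0,0,0,0,0,0,0,0,0,0,0,0,0,0,0,0,0,0,0,0,0,0,0,0,0,0]}}

```text
t: 13.35
eef_pos: [0.4583, -0.0703, 0.1342]
ee_rot: [-3.14, 0.042, -1.655]
force: [0.1, 0.0, -1.4]
width: 0.0006
gripper_force: 0.2
```

Call:
{"api": "arm_command", "payload": {"series": [0,0,0,0.02,0,0,0,0,0,0,0.05,0,0,0,0,0,0,0.09,0,0,0,0,0,0,0.13,0,0,0,0,0,0,0.17,0,0,0,0,0,0,0.21,0,0,0,0,0,0,0.25,0,0,0,0,0,0,0.29,0,0,0]}}

```text
t: 14.35
eef_pos: [0.4558, -0.0994, 0.1329]
ee_rot: [-3.14, 0.042, -1.655]
force: [-0.0, -0.6, 0.6]
width: 0.0004
gripper_force: 0.1
```

Call:
{"api": "arm_command", "payload": {"series": [0,0,0,0.04,0,0,0,0,0,0,0.08,0,0,0,0,0,0,0.12,0,0,0,0,0,0,0.16,0,0,0,0,0,0,0.2,0,0,0,0,0,0,0.24,0,0,0,0,0,0,0.28,0,0,0,0,0,0,0.31,0,0,0]}}

```text
t: 15.35
eef_pos: [0.4532, -0.1303, 0.1316]
ee_rot: [-3.141, 0.042, -1.655]
force: [0.1, 0.0, 0.7]
width: 0.0005
gripper_force: 0.1
```

Call:
{"api": "arm_command", "payload": {"series": [0,0,0,0.03,0,0,0,0,0,0,0.06,0,0,0,0,0,0,0.09,0,0,0,0,0,0,0.12,0,0,0,0,0,0,0.15,0,0,0,0,0,0,0.18,0,0,0,0,0,0,0.21,0,0,0,0,0,0,0.24,0,0,0]}}

```text
t: 16.35
eef_pos: [0.4513, -0.1541, 0.1306]
ee_rot: [-3.14, 0.042, -1.655]
force: [0.5, -0.1, 0.1]
width: 0.0002
gripper_force: 0.0
```

```bash
python3 - <<'E'
from look import *
s=arm.get_state();print(s["t"],rack(s["eef_pos"]),s["force"],s["gripper_force"])
d=arm.grab_frame("side")
cv2.imwrite("pics/e.png",cv2.resize(d[100:280,130:290],None,fx=3,fy=3,interpolation=2))
E
```

```text
16.35 [-0.00120298 -0.25815275  0.13058689] [ 0.47007096 -0.13242753  0.07593082] 0.0
```

View pics/e.png

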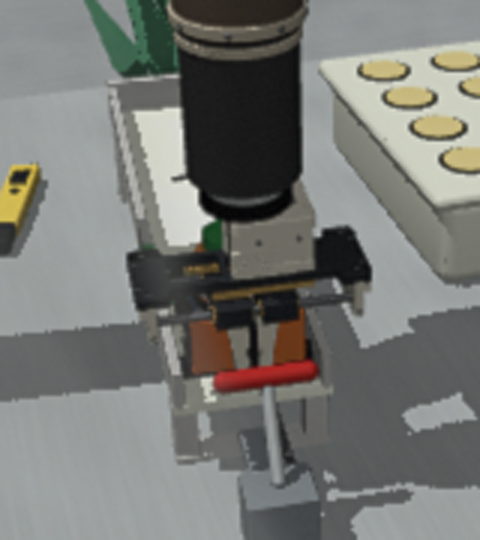

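The trolley stands at the end stop and the fingers are already clear of the bumper with the bar still over. I back off a little, lift and check.

Call:
{"api": "arm_command", "payload": {"series": [0,0,0,0.05,0,0,0,0,0,0,0.08,0,0,0,0,0,0,0.08,0,-0.3,0,0,0,0,0.08,0,-0.7,0,0,0,0,0.08,0,-1,0,0,0,0,0.08,0,-1,0]}}

```text
t: 17.15
eef_pos: [0.4514, -0.1664, 0.2326]
ee_rot: [-3.136, 0.042, -1.655]
force: [0.2, 0.1, 0.2]
width: 0.0007
gripper_force: 0.0
```

Call:
{"api": "arm_command", "payload": {"series": [0,0,0,1,0,-0.8,0,0,0,0,1,0,-0.8,0,0,0,0,1,0,-0.8,0,0,0,0,1,0,-0.8,0]}}

```text
t: 17.65
eef_pos: [0.4408, -0.2689, 0.3047]
ee_rot: [3.141, 0.043, -1.656]
force: [0.4, 0.7, -1.1]
width: 0.0005
gripper_force: 0.0
```

Call:
{"api": "arm_command", "payload": {"series": [0,0,0,1,0,0,0,0,0,0,1,0,0,0,0,0,0,1,0,0,0,0,0,0,1,0,0,0]}}

```text
t: 18.15
eef_pos: [0.4328, -0.3674, 0.3005]
ee_rot: [3.141, 0.043, -1.655]
force: [-0.4, 0.2, 0.2]
width: 0.0005
gripper_force: 0.0
```

```bash
python3 - <<'E'
from look import *
s=arm.get_state();print(s["t"],rack(s["eef_pos"]),s["force"])
t=arm.grab_frame("top");d=arm.grab_frame("side")
c=blob(t,*GRN,(235,200,300,275));y=-.14
print(c, rack(ray("top",c[0],.178))-[0,.0083,0])
cv2.imwrite("pics/f.png",np.hstack([t[90:,150:450],d[90:,130:400]]))
E
```

```text
18.15 [-0.00136711 -0.47223546  0.30045256] [-0.43575848  0.24507594  0.21526335]
(array([247.33549784, 242.07359307]), ((247.30003356933594, 242.10000610351562), (17.076295852661133, 17.708751678466797), 18.43494987487793), (239, 233, 18, 19)) [-0.00072066 -0.13950488  0.178     ]
```

View pics/f.png

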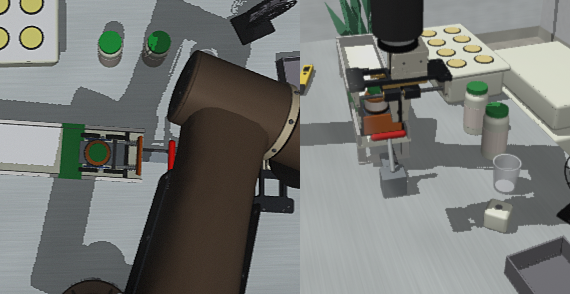

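The trolley rests at y = -0.1395 m (cap at top-view pixel 247,242), the bar is over, the bottles, cup and timer are still standing, and the arm is clear.

```bash
python3 -c "
from station import arm
print(arm.job_done())"
```

```text
the job is handed in; nothing more can be done
None
```

I handed the job in with the trolley caught, held over the green strip for over 4 seconds, then eased down against the end stop (y about -0.14 m), with the release bar over and the robot touching nothing; the hand-in returned no verdict.

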